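# Index the rail carriage to the ball bearing

### The job

Move the sliding carriage along its notched rail so that it stands opposite the ball bearing: lift the release bar on top of the carriage, keep it up while you slide the carriage, then let go so that the latch drops fully into the notch nearest the bearing. Leave the bearing where it lies.

Things in the scene. Friction and masses are not known exactly. Their poses are not given: they have to be found in the camera images.
- bar_grip (a point): Centre of the release bar: dark steel, 84 mm long, 14 thick, 16 high, lying level across the top of the aluminium carriage, square to the rail; 96 mm above the bench when down, 34 mm above the carriage's flat top (70 mm along the rail), 59 mm free between its end supports. Pinch its 14 mm thickness from above. Axes: x along the bar, y along the rail (joint carriage grows that way), z up.
- carriage (a joint): Position along the bolted-down rail in m, 0 = middle notch, where it starts; limits +-0.165. Nine notches 0.04 apart, -0.16 to 0.16, each with 2 mm play, in a toothed strip on the robot's side of the rail. The rail, 410 mm long, stands on a grey plate 190 x 430 x 8 mm. Slides freely (about 1 N) while the bar is up, locked while it is down.
- release_bar (a joint): Lift of the bar in m: 0 = latch fully down in a notch, 0.036 = upper stop. It clears the teeth from 0.019 on; slide at 0.025 to 0.032. Spring and weight pull it down with 5 to 7 N. The tooth tops slope, so that a bar let go anywhere but right over a tooth tip (midway between notches) draws the carriage into the nearest notch.
- bearing: Dark steel ball bearing: thick flat ring, 70 mm across, 20 high, origin at the centre of its underside. Lies on the plate behind the rail (far from the robot), 85 mm from the rail's middle line, within 6 mm of opposite a notch, in a row with a brighter, thinner ring nut (48 x 12 mm), an aluminium block (75 x 35 x 30) and a black seal driver (64 across, 96 high); their order varies.

How it is judged:
On the way, in this order (a step that is already met when the one before it is completed fails the run):
1. the release bar is lifted clear of the teeth (value of joint release_bar above 0.019 m), for 0.1 s.
2. the carriage is within the catch of the notch opposite the bearing, the bar still held up (value of joint release_bar above 0.015 m and y of bearing in the frame of bar_grip between -0.026 and 0.026 m), for 0.1 s.
At the end, for the whole second after the job is handed in: The carriage is locked in the notch nearest the bearing: bar middle within 20 mm of the bearing's centre measured along the rail, release bar down to within 4 mm of its lowest position, carriage at rest (value of joint release_bar below 0.004 m and y of bearing in the frame of bar_grip between -0.02 and 0.02 m and velocity of joint carriage between -0.01 and 0.01 m/s); the robot touches nothing.
It fails at once if the bearing is moved by more than 20 mm (distance of bearing from where it was at the start of the episode above 0.02 m).
It also fails if it takes over 35 s, if anything falls off the work surface, if the arm or the gripper's body presses on something with over 40 N, if the wrist force passes 120 N, or if a joint passes its speed limit or range.

### The arm

A 7-joint arm with a two-finger parallel gripper is mounted at the origin on a cart in front of the work surface, level with it; the furniture and walls round the work are solid. World frame = base frame: x ahead of the robot, y to its left, z up, the work surface at z = 0. Lengths are in m, angles in rad, forces in N, time in s.
With the tool pointing down it reaches from about 0.35 to 0.9 m from the base axis. Payload 8.1 kg.
Tool frame: the origin (TCP) lies at the very end of the fingers, on their centre line; the grasp point (between the pads) lies 19 mm behind it (grasp_offset is the distance from the TCP to the grasp point, in m); z points along the fingers, y is the line along which they close (so a half turn about z gives the same grasp; the last joint's range is limited). The gripper opens to 92 mm and grips with 3 to 60 N. Pads are 19 mm wide; open, the fingers measure 130 mm over their backs; the gripper's body (75 mm by 190 mm) begins 47 mm behind the grasp point.
Start: joints at [-1.284, 0.434, 0.025, 1.573, -0.012, 1.134, -0.075], TCP at [0.238, 0.578, 0.227] pointing down, gripper open.
Joint ranges: [-2.62, 2.62], [-0.44, 2.09], [-1.27, 1.32], [0.08, 2.57], [-1.32, 4.46], [0.12, 2], [-2.74, 2.74]. Speed limits (rad/s): [2.22, 2.22, 3.01, 3.01, 3.14, 3.14, 3.14].

### API

Orientations are given as a rotation vector (axis times angle).
In Python, from cell import observe, get_image, camera_params, sign_off, silhouettes, grasp_offset gives the robot as it stands. The module is installed in compiled form; this text tells all that it offers.
- The arm moves only by the tool jog_arm, never from a script. Its argument "motion" is a list that holds one entry, the list of rows, each a list of 7 numbers: the shift along the tool's x, y, z in m, then the turn, a rotation vector about the tool's x, y, z in rad, then the closure, from -1 (fully open) to 1 (shut), so that 0 is half open. In form: [[[dx, dy, dz, wx, wy, wz, hand], ...]]. A call has 1 to 10 rows; each row is the pose to reach, as a shift and turn from the pose commanded when the call began, along the tool's axes at that moment; what a row does not reach only later rows make up. A row lasts 1/12 s, in which the tool goes at most 41.7 mm and 7.16 degrees, less where a joint would pass 70% of its speed; a pose out of reach is approached as far as the arm can. A call with a gripper value outside its range is refused whole. The fingers move at their own pace and stop on an object; "force" is the grip in N (left out, the last holds). Time passes only in rows, so rows that repeat a pose let the fingers close. It gives the time, the measured TCP pose, the force, the opening and the grip force at its end, in the units of the state.
- observe(): the state, without advancing time (a new reading comes with each control period).
- get_image(name): name is "side" or "top"; returns the picture (480x640x3 uint8, red, green, blue); there is no depth.
- camera_params(name): a dict with "vertical_fov" (degrees; the focal length in pixels is half the picture's height over the tangent of half this angle, whatever the lens; pixels are square), "cx", "cy" (the principal point, pixels), "T" (4x4, takes a point from camera to world coordinates). Camera axes: x right, y down, z forward; pixel columns grow to the right and rows downward; lengths in m; the calibration is good to about 2 mm. A picture is of the moment at which its call begins. camera_params takes no time and is no camera call.
- sign_off(): hands the job in; it is judged then, once.
Trained networks look in the newest picture that a camera, given by its name, has taken for a name from the list of things; names that differ only in an ending like _2 or _b are one class to them, and where a whole thing is asked for, a point or a joint stands for the part that bears it (a point fixed in the world has none). Each returns a list of dicts, best first, with "p" (0 to 1); they miss things now and then, are a little off and sometimes report something else, mostly with a low value. They report only what shows in the picture. A call takes as long as a camera call.
- silhouettes(query, camera): "mask" (480x640 bool, what is visible of it) and "pixel" ([column, row] in pixels, amid what is visible of it).
The state is a dict: "clock": time; "joints": joint angles; "dq": joint speeds; "joint_efforts": joint torques, N m; "position": TCP position; "ee_rot": TCP orientation; "force": force on the tool from outside, world axes, zero at the start; "ft_torque": the same for the moment, N m; "width": opening from 0.0 (shut) to 1.0 (fully open); "gripper_force": force on a finger pad.
Only numpy, scipy, OpenCV 4.12 (cv2) and the standard library are available. Lean on these libraries where they do the work, as an engineer would, in place of code of your own. Each camera call takes 0.05 s, during which the arm holds its last target. There are 200 camera calls.

## Working session

There is one attempt and no reset: what is moved stays moved. The work goes in short steps, Python scripts to look and compute and a tool call to move; the robot and the scene stay as the last step left them, time stands still between calls to the robot, and variables do not carry over. Pictures are saved under pics/ and viewed, at most 10 in all, crops included, and the job is handed in when it is done.

Besides the shell and the picture viewer there is one more tool, called after ">>>" in YAML: its name, and indented under it one key for each argument. jog_arm: Moves the arm, as the interface text tells. Its arguments: {"type":"object","properties":{"motion":{"type":"array"},"force":{"type":"number"}},"required":["motion"]}

```bash
mkdir -p pics; cat > h.py <<'E'
import numpy as np, cv2
from cell import *
def ray(cam,px):
    p=camera_params(cam); f=240/np.tan(np.radians(p["vertical_fov"])/2)
    T=np.array(p["T"]); d=T[:3,:3]@np.array([(px[0]-p["cx"])/f,(px[1]-p["cy"])/f,1]); return T[:3,3],d
def at_z(cam,px,z):
    o,d=ray(cam,px); return (o+d*(z-o[2])/d[2]).round(4)
def proj(cam,P):
    p=camera_params(cam); f=240/np.tan(np.radians(p["vertical_fov"])/2)
    q=np.linalg.inv(np.array(p["T"]))@np.append(P,1); return [p["cx"]+f*q[0]/q[2],p["cy"]+f*q[1]/q[2]]
E
python3 - <<'E'
from h import *
ims=[get_image(c) for c in("top","side")]
for c,i in zip(("top","side"),ims):
    cv2.imwrite(f"pics/{c}0.png",i[:,:,::-1]); p=camera_params(c); print(c,p["vertical_fov"],p["cx"],p["cy"],np.round(p["T"],3).tolist())
for c in("top","side"):
  for q,z in(("bearing",.028),("bar_grip",.096)):
    for r in silhouettes(q,c)[:2]:
        m=r["mask"].astype(np.uint8); print(c,q,round(r["p"],2),r["pixel"],m.sum(),cv2.minAreaRect(cv2.findNonZero(m)),at_z(c,r["pixel"],z))
s=observe(); print(s["clock"],s["position"],s["ee_rot"],s["width"],grasp_offset if not callable(grasp_offset) else grasp_offset())
E
```

```text
top 46.12432935015542 327.8541336075791 237.79200267348162 [[0.019, -0.986, 0.169, 0.504], [-1.0, -0.021, -0.01, -0.028], [0.014, -0.168, -0.986, 0.921], [0.0, 0.0, 0.0, 1.0]]
side 52.80317726232591 317.04429630677583 249.24517422110105 [[-0.986, -0.097, 0.134, 0.535], [-0.166, 0.547, -0.82, 0.659], [0.006, -0.831, -0.556, 0.546], [0.0, 0.0, 0.0, 1.0]]
top bearing 0.81 [438.3, 192.0] 1268 ((441.300048828125, 200.89999389648438), (43.37971496582031, 43.37971878051758), 26.56505012512207) [ 0.7362 -0.216   0.028 ]
top bar_grip 0.91 [352.9, 264.8] 573 ((354.7475280761719, 268.3314208984375), (61.387969970703125, 10.070626258850098), 82.303955078125) [ 0.6053 -0.074   0.096 ]
side bearing 0.92 [297.6, 221.8] 620 ((297.5, 220.5), (23.0, 31.0), 90.0) [ 0.7173 -0.2015  0.028 ]
side bar_grip 0.96 [355.1, 230.0] 646 ((346.5, 245.0), (40.0, 47.0), 90.0) [ 0.5867 -0.0785  0.096 ]
0.3 [0.23751267 0.5779699  0.22649625] [-6.08581640e-01 -3.08207238e+00  6.87482117e-04] 1.0005624130200594 0.0188
```

View pics/top0.png

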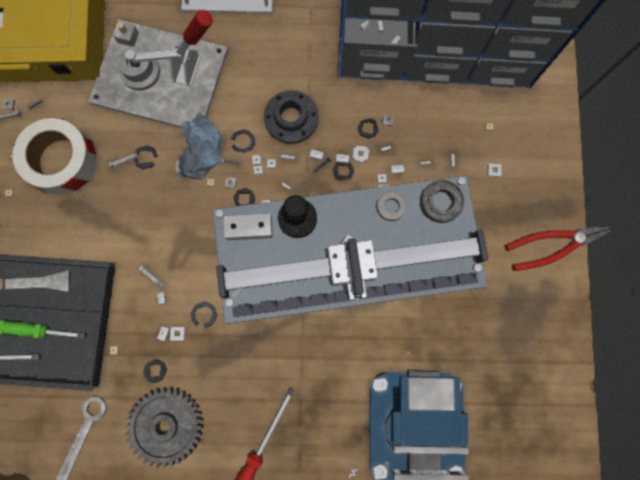

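View pics/side0.png

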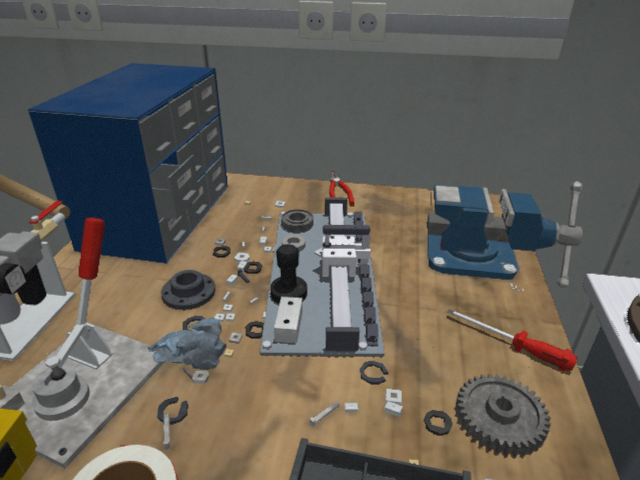

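```bash
python3 - <<'E'
from h import *
c=[at_z("top",p,.008) for p in((215,210),(466,178),(486,286),(225,322))]
print(c,[np.linalg.norm(c[i]-c[i-1]) for i in range(4)])
for a,b in((0,1),(3,2)): d=c[a]-c[b]; print("rail yaw",np.degrees(np.arctan2(d[0],d[1])))
for a,b in((0,3),(1,2)): d=c[a]-c[b]; print("across yaw",np.degrees(np.arctan2(-d[1],d[0])))
for n,p,z in(("bar top",(354.7,268.3),.104),("bar",(354.7,268.3),.096),("barA",(350,238),.104),("barB",(358,298),.104),("bearing",(441.3,200.9),.023),("nut",(391,206),.015)): print(n,at_z("top",p,z))
for r in silhouettes("bar_grip","side")[:1]+silhouettes("bar_grip","top")[:1]:
    m=r["mask"]; ys,xs=np.nonzero(m)
    print([(y,xs[ys==y].min(),xs[ys==y].max()) for y in np.unique(ys)[::4]])
print(at_z("side",(346.5,229.5),.1))
E
python3 -c "
import cv2
i=cv2.imread('pics/top0.png')[160:330,310:510];j=cv2.imread('pics/side0.png')[190:290,270:400]
import numpy as np
cv2.imwrite('pics/c.png',np.hstack([cv2.resize(i,(400,340),interpolation=2),cv2.resize(j,(400,340),interpolation=2)]))"
```

```text
[array([0.7026, 0.1501, 0.008 ]), array([ 0.7666, -0.2672,  0.008 ]), array([ 0.5859, -0.2958,  0.008 ]), array([0.52  , 0.1246, 0.008 ])] [np.float64(0.18437193387281045), np.float64(0.4221792154997685), np.float64(0.18294930991944186), np.float64(0.42553374719286363)]
rail yaw -8.7193350162789
rail yaw -8.908928109190025
across yaw -7.949913720612463
across yaw -8.993792398755572
bar top [ 0.5992 -0.0762  0.104 ]
bar [ 0.6002 -0.0767  0.096 ]
barA [ 0.6439 -0.0688  0.104 ]
barB [ 0.5562 -0.0814  0.104 ]
bearing [ 0.7226 -0.2218  0.023 ]
nut [ 0.7141 -0.1403  0.015 ]
[(np.int64(225), np.int64(325), np.int64(368)), (np.int64(229), np.int64(323), np.int64(370)), (np.int64(233), np.int64(324), np.int64(370)), (np.int64(237), np.int64(325), np.int64(370)), (np.int64(241), np.int64(325), np.int64(369)), (np.int64(245), np.int64(362), np.int64(369)), (np.int64(259), np.int64(362), np.int64(366)), (np.int64(263), np.int64(360), np.int64(368))]
[(np.int64(238), np.int64(350), np.int64(354)), (np.int64(242), np.int64(347), np.int64(356)), (np.int64(246), np.int64(347), np.int64(356)), (np.int64(250), np.int64(348), np.int64(357)), (np.int64(254), np.int64(348), np.int64(357)), (np.int64(258), np.int64(349), np.int64(358)), (np.int64(262), np.int64(349), np.int64(358)), (np.int64(266), np.int64(350), np.int64(359)), (np.int64(270), np.int64(351), np.int64(360)), (np.int64(274), np.int64(351), np.int64(360)), (np.int64(278), np.int64(352), np.int64(361)), (np.int64(282), np.int64(352), np.int64(361)), (np.int64(286), np.int64(353), np.int64(361)), (np.int64(290), np.int64(353), np.int64(362)), (np.int64(294), np.int64(354), np.int64(360)), (np.int64(298), np.int64(354), np.int64(358))]
[ 0.6014 -0.0709  0.1   ]
```

View pics/c.png

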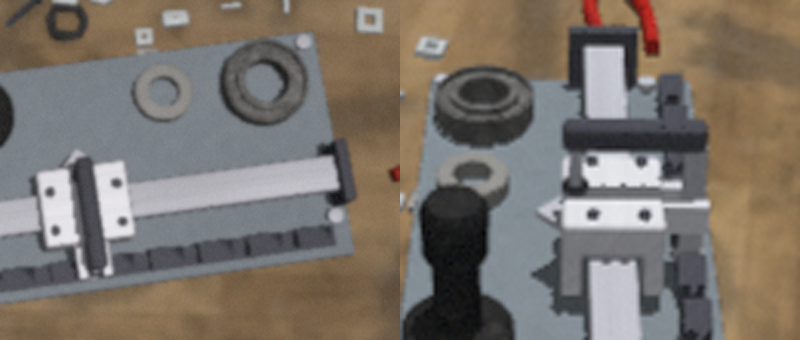

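The side and top views agree. The bar is near (354,268) and the bearing, a dark thick ring, is near (441,201). The nut at (391,206) is a different, brighter part. The rail yaw is about 8.8°. The bearing lies about −0.164 along the rail, so the target is the −0.16 notch.

>>> jog_arm:
  motion:
    - [[-0.58,-0.465,0,0,0,-0.543,0],[-0.58,-0.465,0,0,0,-0.543,0],[-0.58,-0.465,0,0,0,-0.543,0],[-0.58,-0.465,0,0,0,-0.543,0],[-0.58,-0.465,0,0,0,-0.543,0],[-0.58,-0.465,0,0,0,-0.543,0],[-0.58,-0.465,0,0,0,-0.543,0],[-0.58,-0.465,0,0,0,-0.543,0],[-0.58,-0.465,0,0,0,-0.543,0],[-0.58,-0.465,0,0,0,-0.543,0]]
  force: 40

```text
clock: 1.23
position: [0.4395, 0.2122, 0.2271]
ee_rot: [-0.24, 3.132, 0.001]
force: [1.0, 0.8, -0.3]
width: 0.504
gripper_force: 0.0
```

```bash
cat >> h.py <<'E'
from scipy.spatial.transform import Rotation as Ro
def todo(P,yaw=8.8):
    s=observe(); R=Ro.from_rotvec(s["ee_rot"]); a=np.radians(yaw)
    y=np.array([-np.sin(a),np.cos(a),0]); z=np.array([0,0,-1.]); G=Ro.from_matrix(np.c_[np.cross(y,z),y,z])
    print("t",s["clock"],"pos",s["position"].round(4),"shift",R.inv().apply(np.array(P)-s["position"]).round(4),"turn",(R.inv()*G).as_rotvec().round(4),"F",np.round(s["force"],1),s["width"],s["joints"])
E
python3 -c "
from h import *
todo([.601,-.075,.17])"
```

```text
t 1.2333 pos [0.4395 0.2122 0.2271] shift [-0.1157 -0.3085  0.0571] turn [ 0.0004  0.0008 -0.0004] F [ 1.   0.8 -0.3] 0.5038467475088809 [-0.61974755  0.21030264  0.07245593  1.90183064 -0.01774428  1.02919241
  1.18422865]
```

>>> jog_arm:
  motion:
    - [[-0.116,-0.308,0.057,0,0,0,0],[-0.116,-0.308,0.057,0,0,0,0],[-0.116,-0.308,0.057,0,0,0,0],[-0.116,-0.308,0.057,0,0,0,0],[-0.116,-0.308,0.057,0,0,0,0],[-0.116,-0.308,0.057,0,0,0,0],[-0.116,-0.308,0.057,0,0,0,0],[-0.116,-0.308,0.057,0,0,0,0],[-0.116,-0.308,0.057,0,0,0,0],[-0.116,-0.308,0.057,0,0,0,0]]

```text
clock: 2.07
position: [0.6007, -0.076, 0.1689]
ee_rot: [0.232, -3.132, 0.002]
force: [-0.4, 0.3, 0.5]
width: 0.502
gripper_force: 0.0
```

```bash
python3 -c "
from h import *
todo([.601,-.075,.077])
ims=[]
for c in ('top','side'):
    i=get_image(c)[:,:,::-1].copy()
    x,y=map(int,proj(c,observe()['position'])); print(x,y)
    ims.append(cv2.resize(i[max(y-100,0):y+100,x-100:x+100],(400,400)))
cv2.imwrite('pics/d.png',np.hstack(ims))"
```

```text
t 2.0667 pos [ 0.6007 -0.076   0.1689] shift [-0.0006  0.0011  0.0919] turn [-0.0012 -0.0011 -0.0056] F [-0.4  0.3  0.5] 0.5015759150905925 [-0.11098722  0.45659824  0.21080004  1.70689837 -0.10888586  0.99038564
  1.8575372 ]
355 261
348 194
```

View pics/d.png

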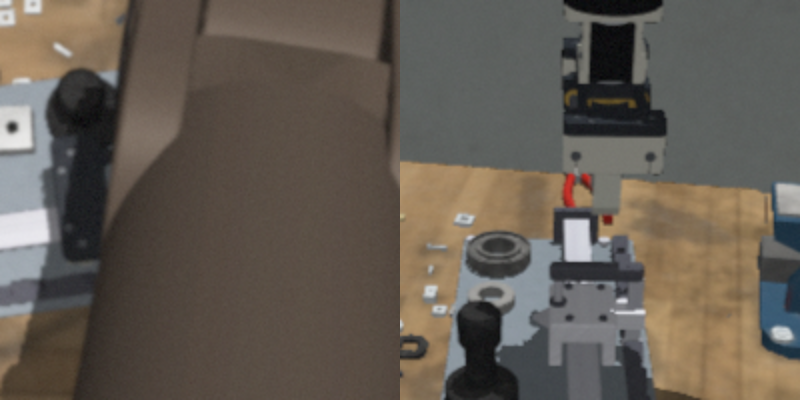

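The top view is hidden by the arm. The side view shows the fingers in line with the bar (finger at crop 605, bar at 596), so I'm descending.

>>> jog_arm:
  motion:
    - [[-0.002,0.001,0.04,0,0,-0.005,0],[-0.002,0.001,0.075,0,0,-0.005,0],[-0.002,0.001,0.092,0,0,-0.005,0],[-0.002,0.001,0.092,0,0,-0.005,0]]

```text
clock: 2.5
position: [0.5992, -0.0686, 0.0742]
ee_rot: [0.252, -3.125, -0.003]
force: [-1.5, 0.8, 0.9]
width: 0.499
gripper_force: 0.0
```

```bash
python3 -c "
from h import *
todo([.602,-.075,.077])
i=get_image('side')[:,:,::-1]
cv2.imwrite('pics/e.png',cv2.resize(i[170:300,270:430],(640,520)))"
```

```text
t 2.5 pos [ 0.5992 -0.0686  0.0742] shift [-0.0017 -0.0068 -0.0028] turn [ 0.0024 -0.0062  0.0076] F [-1.5  0.8  0.9] 0.49867818128233793 [-0.09884217  0.56572421  0.18097074  1.79389136 -0.13620495  0.80066776
  1.88218729]
```

View pics/e.png

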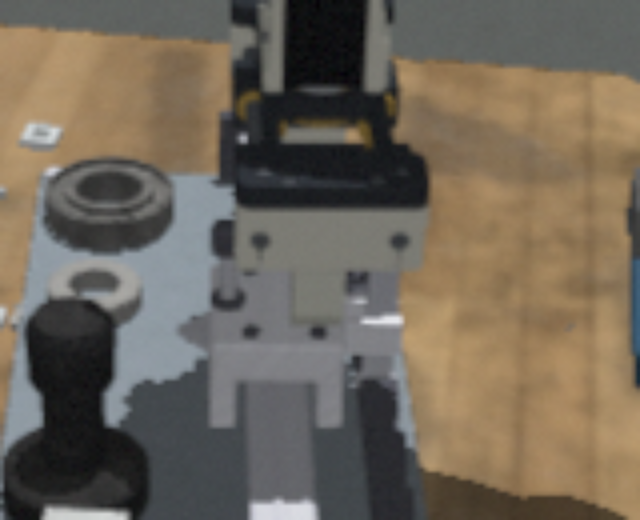

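>>> jog_arm:
  motion:
    - [[-0.003,-0.007,-0.003,0,0,0.006,0],[-0.003,-0.007,-0.003,0,0,0.006,0],[-0.003,-0.007,-0.003,0,0,0.006,0]]

```text
clock: 2.8
position: [0.6081, -0.0783, 0.083]
ee_rot: [-0.238, 3.129, -0.001]
force: [0.8, -0.2, 0.6]
width: 0.498
gripper_force: 0.0
```

>>> jog_arm:
  motion:
    - [[0,0,0,0,0,0,0.5],[0,0,0,0,0,0,1],[0,0,0,0,0,0,1],[0,0,0,0,0,0,1],[0,0,0,0,0,0,1]]
  force: 40

```text
clock: 3.22
position: [0.6063, -0.0777, 0.0808]
ee_rot: [0.239, -3.132, -0.0]
force: [-0.6, 0.6, -0.5]
width: 0.19
gripper_force: 0.0
```

>>> jog_arm:
  motion:
    - [[0,0,0.003,0,0,0,1],[0,0,0.003,0,0,0,1],[0,0,0.003,0,0,0,1],[0,0,0.003,0,0,0,1]]

```text
clock: 3.55
position: [0.6069, -0.0785, 0.0798]
ee_rot: [-0.238, 3.131, -0.001]
force: [-6.0, -1.1, 21.1]
width: 0.148
gripper_force: 40.0
```

>>> jog_arm:
  motion:
    - [[0,0,-0.01,0,0,0,1],[0,0,-0.02,0,0,0,1],[0,0,-0.029,0,0,0,1],[0,0,-0.029,0,0,0,1],[0,0,-0.029,0,0,0,1]]

```text
clock: 3.97
position: [0.6065, -0.0777, 0.1069]
ee_rot: [-0.239, 3.132, -0.0]
force: [4.1, 0.3, -6.7]
width: 0.153
gripper_force: 40.0
```

```bash
python3 -c "
from h import *
todo([.6315,-.2366,.108])
i=get_image('side')[:,:,::-1]
cv2.imwrite('pics/f.png',cv2.resize(i[170:300,270:430],(640,520)))"
```

```text
t 3.9667 pos [ 0.6065 -0.0777  0.1069] shift [-0.0006 -0.1609 -0.0011] turn [-0.0001  0.0006 -0.0013] F [ 4.1  0.3 -6.7] 0.1530143281965526 [-0.09379189  0.53298849  0.19401487  1.75368732 -0.1289884   0.86668703
  1.88067296]
```

View pics/f.png

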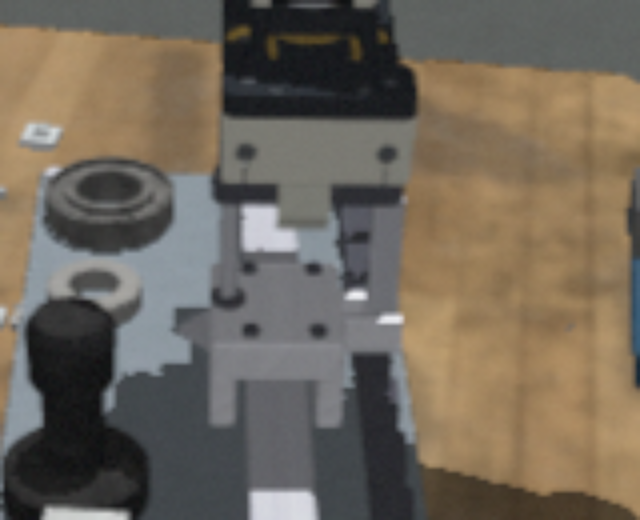

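The bar is visibly raised (row ~190 in the crop) and the spring force reads 6.7 N. Now I'll slide the carriage.

>>> jog_arm:
  motion:
    - [[0,-0.01,0,0,0,0,1],[0,-0.03,0,0,0,0,1],[0,-0.05,0,0,0,0,1],[0,-0.07,0,0,0,0,1],[0,-0.09,0,0,0,0,1],[0,-0.11,0,0,0,0,1],[0,-0.13,0,0,0,0,1],[0,-0.15,0,0,0,0,1],[0,-0.16,0,0,0,0,1],[0,-0.16,0,0,0,0,1]]

```text
clock: 4.85
position: [0.6322, -0.2394, 0.1066]
ee_rot: [-0.235, 3.13, -0.003]
force: [6.7, -0.1, -6.2]
width: 0.149
gripper_force: 40.0
```

>>> jog_arm:
  motion:
    - [[0,0,0,0,0,0,1],[0,0,0,0,0,0,1],[0,0,0,0,0,0,1]]

```text
clock: 5.1
position: [0.6317, -0.236, 0.1062]
ee_rot: [-0.239, 3.131, 0.0]
force: [6.8, -0.2, -7.0]
width: 0.149
gripper_force: 40.0
```

```bash
python3 -c "
from h import *
todo([.6312,-.2358,.107])
i=get_image('side')[:,:,::-1]
cv2.imwrite('pics/g.png',cv2.resize(i[170:300,270:430],(640,520)))"
```

```text
t 5.1 pos [ 0.6317 -0.236   0.1062] shift [ 0.0004  0.0003 -0.0008] turn [ 0.      0.0015 -0.001 ] F [ 6.8 -0.2 -7. ] 0.1485519849350068 [ 0.15152876  0.62408956  0.20048029  1.58522636 -0.14489061  0.9454971
  2.12335128]
```

View pics/g.png

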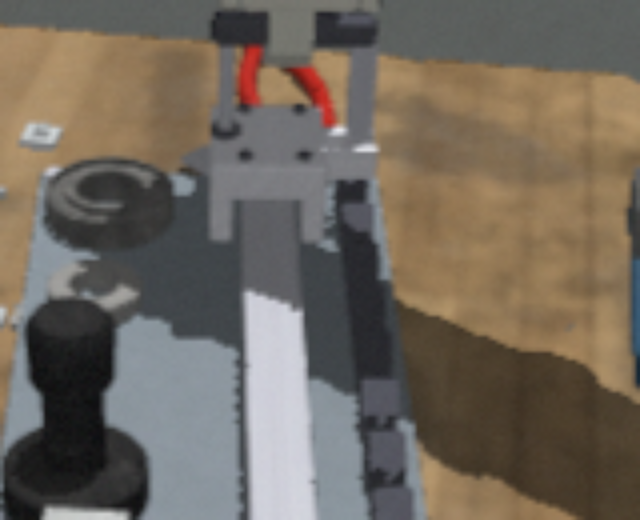

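The carriage stands at the far end with its pointer (185,160) level with the bearing. Next I'll lower the bar and let go.

>>> jog_arm:
  motion:
    - [[0,0,0.01,0,0,0,1],[0,0,0.02,0,0,0,1],[0,0,0.025,0,0,0,1],[0,0,0.025,0,0,0,0.5],[0,0,0.025,0,0,0,0.2],[0,0,0.025,0,0,0,0.2],[0,0,0.025,0,0,0,0.2],[0,0,0.025,0,0,0,0.2]]

```text
clock: 5.82
position: [0.6303, -0.2362, 0.0818]
ee_rot: [0.238, -3.132, 0.0]
force: [0.1, -0.4, 0.3]
width: 0.395
gripper_force: 0.0
```

>>> jog_arm:
  motion:
    - [[0,0,-0.01,0,0,0,0.2],[0,0,-0.04,0,0,0,0.2],[0,0,-0.08,0,0,0,0.2],[0,0,-0.12,0,0,0,0.2],[0,0.04,-0.12,0,0,0,0.2],[0,0.08,-0.12,0,0,0,0.2],[0,0.12,-0.12,0,0,0,0.2],[0,0.16,-0.12,0,0,0,0.2],[0,0.2,-0.12,0,0,0,0.2],[0,0.24,-0.12,0,0,0,0.2]]

```text
clock: 6.65
position: [0.5937, 0.003, 0.203]
ee_rot: [-0.238, 3.131, 0.0]
force: [0.4, 0.7, 0.5]
width: 0.4
gripper_force: 0.0
```

>>> jog_arm:
  motion:
    - [[0,0.04,0,0,0,0,0.2],[0,0.08,0,0,0,0,0.2],[0,0.12,0,0,0,0,0.2],[0,0.15,0,0,0,0,0.2],[0,0.15,0,0,0,0,0.2],[0,0.15,0,0,0,0,0.2]]

```text
clock: 7.15
position: [0.571, 0.1521, 0.2025]
ee_rot: [-0.246, 3.131, 0.001]
force: [0.1, -1.2, 0.6]
width: 0.402
gripper_force: 0.0
```

```bash
python3 - <<'E'
from h import *
todo([.6312,-.2358,.107])
a=get_image('side')[:,:,::-1]; b=get_image('top')[:,:,::-1]
cv2.imwrite('pics/k.png',np.hstack([cv2.resize(a[170:270,270:390],(400,333)),cv2.resize(b[160:310,360:540],(400,333))]))
u=np.array([-np.sin(.1536),np.cos(.1536)]);P={}
for q,z in(("bearing",.023),("bar_grip",.1)):
    for r in silhouettes(q,"top")[:1]:
        c=cv2.minAreaRect(cv2.findNonZero(r["mask"].astype(np.uint8)))[0]; P[q]=at_z("top",c,z); print(q,r["p"],c,P[q])
    r=silhouettes(q,"side")[:1]
    if r: ys,xs=np.nonzero(r[0]["mask"]); print("side rows",ys.min(),ys.max(),xs.min(),xs.max())
print((P["bearing"]-P["bar_grip"])[:2]@u)
print("expected bar top row in side if down/up 5mm",[proj("side",np.append(P["bar_grip"][:2],z)) for z in(.104,.109)])
E
```

```text
t 7.15 pos [0.571  0.1521 0.2025] shift [ 0.0011 -0.3927  0.0952] turn [0.0008 0.0007 0.003 ] F [ 0.1 -1.2  0.6] 0.40195432185803404 [-0.45141891  0.39871115  0.14009557  1.70025725 -0.06348216  1.04620815
  1.43698621]
bearing 0.69 (441.5, 200.5) [ 0.7233 -0.2222  0.023 ]
side rows 208 232 281 314
bar_grip 0.82 (460.86712646484375, 252.23098754882812) [ 0.6267 -0.2329  0.1   ]
side rows 186 200 323 327
-0.004205458708769398
expected bar top row in side if down/up 5mm [[np.float64(343.4685733788107), np.float64(186.04890026689637)], [np.float64(343.5582650131773), np.float64(183.834255060771)]]
```

View pics/k.png

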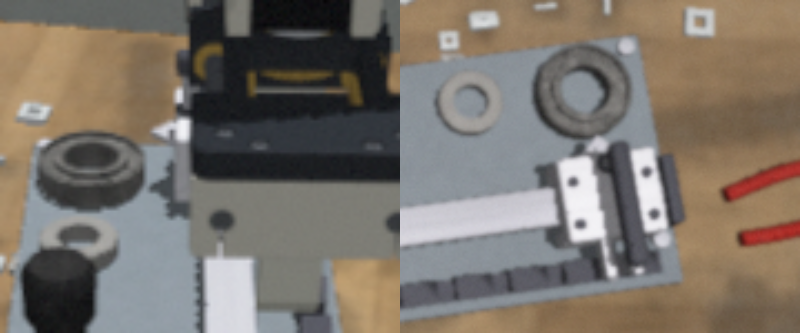

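The top view is consistent: offset −4 mm, bearing unmoved. The side view is blocked by the gripper, so I'll raise the arm to confirm the bar is fully down.

>>> jog_arm:
  motion:
    - [[0.03,0,-0.04,0,0,0,0.2],[0.06,0,-0.07,0,0,0,0.2],[0.1,0,-0.08,0,0,0,0.2],[0.14,0,-0.08,0,0,0,0.2],[0.18,0,-0.08,0,0,0,0.2],[0.18,0,-0.08,0,0,0,0.2],[0.18,0,-0.08,0,0,0,0.2]]

```text
clock: 8.03
position: [0.3918, 0.1213, 0.2823]
ee_rot: [-0.238, 3.132, 0.001]
force: [1.1, -0.1, -0.5]
width: 0.399
gripper_force: 0.0
```

```bash
python3 - <<'E'
from h import *
a=get_image('side')[:,:,::-1]
i=cv2.resize(a[160:260,270:400],(780,600),interpolation=cv2.INTER_CUBIC)
w=np.array([np.cos(.1536),np.sin(.1536)])
for z,col in((.104,(0,255,0)),(.088,(0,0,255))):
    L=[((np.array(proj("side",np.append(np.array([.6267,-.2329])+s*w*.042+.007*np.array([-.153,.988]),z)))-[270,160])*6).astype(int) for s in(-1,1)]
    cv2.line(i,tuple(map(int,L[0])),tuple(map(int,L[1])),col,1)
cv2.imwrite('pics/m.png',i); print(observe()["force"],observe()["dq"].round(3))
E
```

```text
[ 0.79744661  0.07585571 -0.72140361] [ 0.003  0.045  0.008 -0.045  0.    -0.005  0.002]
```

View pics/m.png

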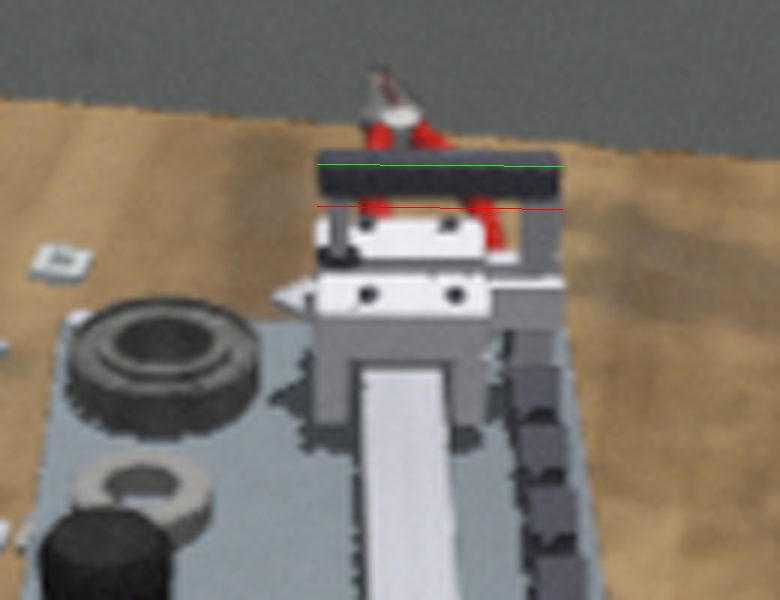

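The bar looks about 1 px higher than predicted. I'll solve for lift and position from the bar's bottom edge and the carriage's front edge, with the starting picture (lift 0) as reference.

```bash
python3 - <<'E'
from h import *
from scipy.optimize import fsolve
a0=cv2.imread('pics/side0.png'); a1=get_image('side')[:,:,::-1]
for n,a,r,cs in(("start",a0,(220,270),(336,343,349)),("now",a1,(182,220),(333,337,341))):
    for c in cs: print(n,c,r[0],a[r[0]:r[1],c].mean(1).astype(int).tolist())
u=np.array([-np.sin(.1536),np.cos(.1536)])
def model(s,h,b0=np.array([.602,-.0765])):
    b=b0+s*u
    return [proj("side",np.append(b+.007*u,.088+h))[1],proj("side",np.append(b+.007*u,.104+h))[1],proj("side",np.append(b+.035*u,.062))[1],proj("side",np.append(b-.035*u,.062))[1]]
for s in(0,-.155,-.16,-.164):
    for h in(0,.004,.008): print(s,h,np.round(model(s,h),1))
E
```

```text
start 336 220 [196, 197, 195, 195, 174, 86, 82, 80, 67, 49, 44, 42, 43, 41, 107, 200, 222, 229, 228, 228, 229, 228, 228, 221, 166, 109, 107, 107, 154, 228, 228, 228, 228, 227, 228, 226, 206, 157, 119, 118, 117, 120, 120, 119, 111, 97, 90, 130, 197, 201]
start 343 220 [178, 161, 164, 165, 150, 86, 82, 81, 67, 42, 42, 42, 41, 40, 106, 196, 216, 227, 226, 227, 227, 227, 229, 221, 165, 107, 108, 107, 154, 229, 229, 229, 229, 228, 228, 225, 210, 160, 119, 118, 117, 117, 118, 117, 116, 102, 92, 132, 201, 199]
start 349 220 [134, 135, 134, 137, 125, 87, 83, 80, 71, 49, 47, 44, 40, 40, 80, 130, 104, 73, 120, 217, 229, 228, 229, 222, 167, 109, 108, 109, 155, 229, 221, 160, 82, 70, 112, 199, 214, 166, 120, 119, 118, 116, 118, 120, 115, 110, 100, 100, 98, 100]
now 333 182 [91, 93, 96, 86, 85, 72, 49, 45, 44, 45, 52, 72, 96, 104, 157, 222, 233, 233, 234, 234, 219, 113, 112, 162, 234, 229, 201, 201, 232, 225, 181, 125, 125, 124, 127, 125, 126, 119]
now 337 182 [91, 85, 84, 88, 87, 77, 55, 49, 44, 45, 60, 101, 134, 141, 190, 236, 236, 236, 237, 237, 223, 115, 117, 163, 236, 236, 236, 236, 236, 227, 188, 127, 127, 125, 122, 124, 125, 118]
now 341 182 [89, 78, 82, 90, 84, 76, 48, 45, 42, 41, 59, 99, 126, 136, 185, 234, 234, 234, 234, 234, 220, 114, 112, 142, 214, 235, 234, 235, 234, 226, 185, 124, 124, 124, 123, 125, 125, 119]
0 0 [235.7 228.  256.6 235.5]
0 0.004 [233.8 226.  256.6 235.5]
0 0.008 [231.8 224.1 256.6 235.5]
-0.155 0 [195.4 188.3 213.2 197.1]
-0.155 0.004 [193.6 186.5 213.2 197.1]
-0.155 0.008 [191.9 184.8 213.2 197.1]
-0.16 0 [194.2 187.2 212.  196.1]
-0.16 0.004 [192.5 185.4 212.  196.1]
-0.16 0.008 [190.8 183.7 212.  196.1]
-0.164 0 [193.4 186.3 211.  195.2]
-0.164 0.004 [191.6 184.6 211.  195.2]
-0.164 0.008 [189.9 182.8 211.  195.2]
```

The edges now read 192.4, 187.3, 212.0 and 196.0. The model for position −0.160 and lift 0 gives 192.5 (after the −1.7 px bias seen at the start), 187.2, 212.0 and 196.1. The bar is fully down in the right notch.

```bash
python3 -c "
from cell import *
print(sign_off())"
```

```text
the job is handed in; nothing more can be done
None
```

The carriage is latched in the −0.16 notch opposite the bearing, with the bar fully down, the bearing unmoved and the arm clear. I handed the job in at about 8 s; `sign_off()` returned no verdict.

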